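# Stand up the fallen blue-ended post

### The arm

A 6-joint arm with a two-finger parallel gripper is mounted at the origin on the work surface. World frame = base frame: x ahead of the robot, y to its left, z up, the work surface at z = 0. Lengths are in m, angles in rad, forces in N, time in s.
With the tool pointing down it reaches from about 0.275 to 0.75 m from the base axis. Payload 10.2 kg.
Tool frame: the origin (TCP) lies between the finger pads; the fingertips stand r.tips_ahead ahead of it and the grasp point (between the pads) lies 6 mm ahead of it (r.tips_ahead is the distance from the TCP to the fingertips, in m); z points along the fingers, y is the line along which they close (so a half turn about z gives the same grasp; the last joint's range is limited). The gripper opens to 88 mm and grips with 3 to 60 N. Pads are 18 mm wide; open, the fingers measure 123 mm over their backs; the gripper's body (75 mm by 187 mm) begins 45 mm behind the grasp point.
Start: joints at [-1.36, 0.313, 1.498, -0, 1.331, -0.223], TCP at [0.221, -0.476, 0.264] pointing down, gripper open.
Joint ranges: [-2.94, 2.94], [-0.97, 2.17], [0.19, 2.56], [-1.23, 4.37], [0.02, 3.11], [-2.88, 2.88]. Speed limits (rad/s): [2.39, 2.39, 3.01, 3.14, 3.14, 3.14].

### API

Orientations are given as [roll, pitch, yaw] about the fixed x, y, z axes, in that order (R = Rz(yaw) Ry(pitch) Rx(roll)).
In Python, from station import telemetry, camera, camera_info, r, models gives the robot as it stands.
- The arm moves only by the tool drive_tool, never from a script. Its argument "deltas" is a list that holds one entry, the list of rows, each a list of 6 numbers: the shift along the world's x, y, z in mm, then the turn, a rotation vector about the world's x, y, z in degrees. A call has exactly 5 rows; each row shifts and turns the commanded pose from where the row before left it; what a row does not reach is not made up. A row lasts 1/8 s, in which the tool goes at most 62.5 mm and 10.7 degrees, less where a joint would pass 70% of its speed; a pose out of reach is approached as far as the arm can. A call with a gripper value outside its range is refused whole. "jaw" is the gripper command: -1 is shut, 1 is fully open, values between are in proportion, set as the call begins (left out, the last holds). The fingers move at their own pace and stop on an object; "newtons" is the grip in N (left out, the last holds). Time passes only in rows, so rows that do not move let the fingers close, or fill a call up. It gives the time, the measured TCP pose, the force, the opening and the grip force at its end, in the units of the state.
- telemetry.get_obs(): the state, without advancing time (a new reading comes with each control period).
- camera(name): name is "side" or "top" or "wrist"; returns (picture, depth): 400x640x3 uint8, blue, green, red; 400x640 float32, m along the optical axis (not along the pixel's ray), 0 where there is no reading.
- camera_info(name): a dict with "fx", "fy", "cx", "cy" (pixels), "T" (4x4, takes a point from camera to world coordinates). Camera axes: x right, y up, looking along -z (the intrinsics and any distortion apply to the point x, -y, -z); pixel columns grow to the right and rows downward; lengths in m; the calibration is good to about 2 mm. A picture is of the moment at which its call begins: read the wrist's pose just before it. camera_info takes no time and is no camera call; for the wrist camera it gives the pose at the moment of the call.
- r.finish_job(): hands the job in; it is judged then, once.
Trained networks look in the newest picture that a camera, given by its name, has taken for a name from the list of things; names that differ only in an ending like _2 or _b are one class to them, and where a whole thing is asked for, a point or a joint stands for the part that bears it (a point fixed in the world has none). Each returns a list of dicts, best first, with "p" (0 to 1); they miss things now and then, are a little off and sometimes report something else, mostly with a low value. They report only what shows in the picture. A call takes as long as a camera call.
- models.boxes_of(camera, target): "point" ([column, row] in pixels, amid what is visible of it).
- models.masks_of(camera, target): "mask" (400x640 bool, what is visible of it) and "point" ([column, row] in pixels, amid what is visible of it).
- models.place_of(camera, target): "point" ([column, row] in pixels: a listed point, or the origin of a listed thing).
The state is a dict: "t": time; "joint_pos": joint angles; "qvel": joint speeds; "effort": joint torques, N m; "position": TCP position; "tool_rot": TCP orientation; "force": force on the tool from outside, world axes, zero at the start; "wrist_torque": the same for the moment, N m; "grip_width": finger opening in m; "grip_force": force on a finger pad.
Only numpy, scipy, OpenCV 4.12 (cv2) and the standard library are available. Lean on these libraries where they do the work, as an engineer would, in place of code of your own. Each camera call takes 0.05 s, during which the arm holds its last target. There are 200 camera calls.

### The job

Three small support posts have been knocked over on the microscope bench. Stand the one with the blue end upright on its square foot where it lies: lift its blue end and let the foot pivot on the bench, without picking the post up or dragging it away. Leave the red-ended and the yellow-ended posts lying as they are.

Things in the scene. Friction and masses are not known exactly. Their poses are not given: they have to be found in the camera images.
- blue_center (a point): Half-way point on the axis of the post to stand up: 65 mm from its foot's underside and from its blue tip. Black square foot plate 44 x 44 x 12 mm, then an aluminium rod 20 mm thick, 118 mm long, its last 50 mm blue. 0.28 kg. z runs along the rod from foot to blue tip. It lies on a side of its foot and on the tip; the axis is 22 mm above the bench at the foot and slopes down to 10 mm at the tip.
- blue_foot (a point): Centre of the underside of the blue post's foot; same axes. 23 mm above the bench while it lies, 0 when it stands. Lifted, the post pivots on the lower edge of this underside. Pinched lightly (about 5 N) across the rod near the tip, it swivels between the fingers as it rises. Centre of mass 30 mm from the underside: released within about 30 degrees of upright, it rights itself.
- red_center (a point): Half-way point of an identical post whose free end is red, lying on the bench, to be left alone. Same size and axes.
- yellow_center (a point): Half-way point of an identical post whose free end is yellow, lying on the bench, to be left alone. Same size and axes.

How it is judged:
At the end, for the whole second after the job is handed in: The blue-ended post stands upright (within 0.15 rad) with its foot flat on the bench (underside below 8 mm), the foot within 70 mm of where it lay (pivoting alone moves it about 32 mm); the red-ended and yellow-ended posts are within 20 mm of where they lay (angle between blue_center's own z axis and vertical below 0.15 rad and height (world z) of blue_foot below 0.008 m and distance of blue_foot from where it was at the start of the episode below 0.07 m and distance of each of red_center, yellow_center from where it was at the start of the episode below 0.02 m); the robot touches nothing.
It fails at once if the blue-ended post is picked up: the underside centre of its foot rises above 45 mm (height (world z) of blue_foot above 0.045 m).
It fails at once if the red-ended or the yellow-ended post is disturbed by more than 30 mm (distance of any of red_center, yellow_center from where it was at the start of the episode above 0.03 m).
It also fails if it takes over 42 s, if anything falls off the work surface, if the arm or the gripper's body presses on something with over 40 N, if the wrist force passes 120 N, or if a joint passes its speed limit or range.

## Working session

There is one attempt and no reset: what is moved stays moved. The work goes in short steps, Python scripts to look and compute and a tool call to move; the robot and the scene stay as the last step left them, time stands still between calls to the robot, and variables do not carry over. Pictures are saved under pics/ and viewed, at most 10 in all, crops included, and the job is handed in when it is done.

Besides the shell and the picture viewer there is one more tool, called as name(argument=value, ...), one argument or row to a line, values as JSON. drive_tool: Moves the arm, as the interface text tells. Its arguments: {"type":"object","properties":{"deltas":{"type":"array","items":{"type":"array","items":{"type":"array","items":{"type":"number"}}}},"jaw":{"type":"number"},"newtons":{"type":"number"}},"required":["deltas"]}

```bash
mkdir -p pics; cat > h.py <<'E'
import numpy as np, cv2
from station import telemetry, camera, camera_info, r, models
def world(info,u,v,d):
    p=np.array([(u-info["cx"])/info["fx"]*d,-(v-info["cy"])/info["fy"]*d,-d,1])
    return (np.array(info["T"])@p)[:3]
def onplane(info,u,v,z):
    T=np.array(info["T"]);a=world(info,u,v,1.0);o=T[:3,3]
    return o+(a-o)*(z-o[2])/(a[2]-o[2])
E
python3 - <<'E'
from h import *
print(r.tips_ahead, telemetry.get_obs()["t"], telemetry.get_obs()["tool_rot"])
ims={}
for c in ["top","side"]:
    im,d=camera(c); i=camera_info(c); cv2.imwrite(f"pics/{c}0.png",im)
    print(c,i.keys(),np.round(np.array(i["T"]),3).tolist())
    for n,z in [("blue_center",.016),("blue_foot",.023),("red_center",.016),("yellow_center",.016)]:
        for q in models.place_of(c,n)[:2]:
            u,v=q["point"]; dd=d[int(v),int(u)]
            print(n,round(q["p"],2),np.round([u,v]),np.round(onplane(i,u,v,z),4),np.round(world(i,u,v,dd),4))
E
```

```text
0.025 0.0 [-3.14036645e+00 -2.79896137e-04  4.33806670e-01]
top dict_keys(['fx', 'fy', 'cx', 'cy', 'T']) [[0.021, 0.999, -0.049, 0.494], [-1.0, 0.022, 0.02, 0.008], [0.021, 0.049, 0.999, 1.209], [0.0, 0.0, 0.0, 1.0]]
blue_center 0.71 [188. 193.] [0.5534 0.2897 0.016 ] [0.553  0.2879 0.0234]
blue_center 0.37 [395. 178.] [ 0.6003 -0.2041  0.016 ] [ 0.5994 -0.2022  0.0264]
blue_foot 0.71 [214. 213.] [0.5079 0.2236 0.023 ] [0.5081 0.227  0.0046]
red_center 0.8 [393. 181.] [ 0.5935 -0.1996  0.016 ] [ 0.5928 -0.1982  0.0238]
yellow_center 0.67 [325. 186.] [ 0.5766 -0.0358  0.016 ] [ 0.5756 -0.0353  0.0305]
side dict_keys(['fx', 'fy', 'cx', 'cy', 'T']) [[-0.867, 0.374, -0.328, 0.196], [-0.498, -0.656, 0.567, 0.623], [-0.003, 0.655, 0.755, 0.889], [0.0, 0.0, 0.0, 1.0]]
blue_center 0.87 [258. 306.] [0.5401 0.2865 0.016 ] [0.5369 0.2897 0.0243]
blue_foot 0.69 [284. 296.] [0.5023 0.2414 0.023 ] [0.4959 0.2495 0.0413]
red_center 0.73 [343. 158.] [ 0.597  -0.2105  0.016 ] [ 0.5925 -0.2012  0.0258]
yellow_center 0.84 [320. 206.] [ 0.5658 -0.0249  0.016 ] [ 0.5628 -0.0197  0.023 ]
```

View pics/top0.png

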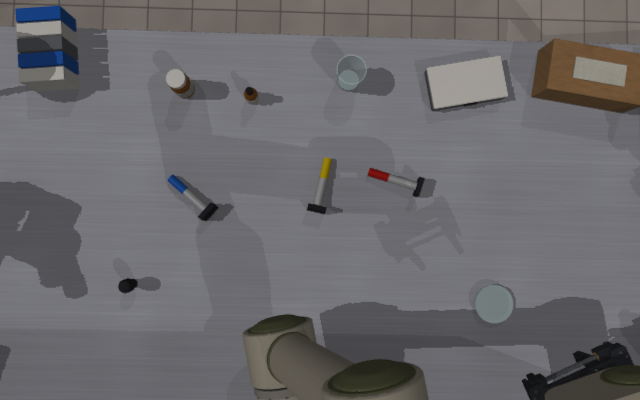

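The top view shows the blue post from foot (209,211) to blue tip (172,179), with clear space around it. The yellow post is at (320,186) and the red at (396,181). I'll refine the axis with masks and depth.

```bash
python3 - <<'E'
from h import *
for c in ["top","side"]:
    im,d=camera(c); i=camera_info(c)
    q=models.masks_of(c,"blue_center")[0]; print(c,q["p"],q["point"],q["mask"].sum())
    m=q["mask"]; b,g,rr=[im[...,k].astype(int) for k in range(3)]
    def st(mm,name,z):
        v,u=np.nonzero(mm)
        P=np.array([onplane(i,a,bb,z) for a,bb in zip(u,v)]); W=np.array([world(i,a,bb,d[bb,a]) for a,bb in zip(u,v)])
        print(name,len(u),"plane",P.mean(0).round(4),"depth",np.median(W,0).round(4)); return P
    B=st(m&(b-rr>50),"blue",.013); K=st(m&(im.max(2)<60),"dark",.022); R=st(m&(im.max(2)>=60),"rod",.017)
    w=np.linalg.svd(R[:,:2]-R[:,:2].mean(0))[2][0]; w*=np.sign(w[0]); s=(R[:,:2]-R[:,:2].mean(0))@w
    print("dir",w.round(3),np.degrees(np.arctan2(w[1],w[0])),"len",np.ptp(s),"tip",R[:,:2].mean(0)+w*s.max(),"base",R[:,:2].mean(0)+w*s.min())
im,d=camera("side"); cv2.imwrite("pics/s1.png",cv2.resize(im[230:370,160:360],None,fx=4,fy=4)[:600])
E
```

```text
top 0.83 [193.6, 197.5] 594
blue 154 plane [0.575 0.316 0.013] depth [0.5742 0.3141 0.0215]
dark 189 plane [0.5103 0.2389 0.022 ] depth [0.5099 0.2363 0.0412]
rod 405 plane [0.5537 0.2904 0.017 ] depth [0.5533 0.2898 0.024 ]
dir [0.666 0.746] 48.21505554599622 len 0.1343543813650474 tip [0.59105713 0.33226039] base [0.50153189 0.23207889]
side 0.59 [263.2, 303.2] 706
blue 214 plane [0.5723 0.3159 0.013 ] depth [0.5692 0.3191 0.0206]
dark 133 plane [0.509 0.238 0.022] depth [0.5011 0.2478 0.0437]
rod 573 plane [0.5501 0.2873 0.017 ] depth [0.5481 0.2899 0.0233]
dir [0.575 0.818] 54.90744641641421 len 0.13243554142412778 tip [0.58599544 0.33841187] base [0.50985839 0.23004987]
```

View pics/s1.png

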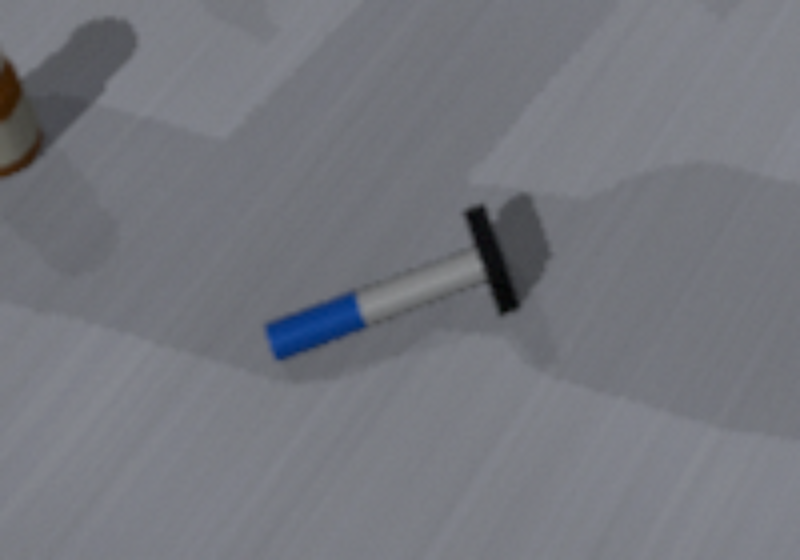

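drive_tool(
  deltas=[
    [[17.5, 39.5, 0, 0, 0, 1.3], [17.5, 39.5, 0, 0, 0, 1.3], [17.5, 39.5, 0, 0, 0, 1.3], [17.5, 39.5, 0, 0, 0, 1.3], [17.5, 39.5, 0, 0, 0, 1.3]],
  ],
  jaw=0.2,
  newtons=5,
)

```text
t: 1.38
position: [0.3085, -0.2776, 0.2639]
tool_rot: [3.141, -0.0, 0.548]
force: [1.0, -0.2, 0.6]
grip_width: 0.0531
grip_force: 0.0
```

drive_tool(
  deltas=[
    [[17.5, 39.5, 0, 0, 0, 1.3], [17.5, 39.5, 0, 0, 0, 1.3], [17.5, 39.5, 0, 0, 0, 1.3], [17.5, 39.5, 0, 0, 0, 1.3], [17.5, 39.5, 0, 0, 0, 1.3]],
  ],
)

```text
t: 2.0
position: [0.3961, -0.0801, 0.2639]
tool_rot: [3.141, -0.0, 0.661]
force: [0.1, -0.3, 0.3]
grip_width: 0.0526
grip_force: 0.0
```

drive_tool(
  deltas=[
    [[17.5, 39.5, 0, 0, 0, 1.3], [17.5, 39.5, 0, 0, 0, 1.3], [17.5, 39.5, 0, 0, 0, 1.3], [17.5, 39.5, 0, 0, 0, 1.3], [17.5, 39.5, 0, 0, 0, 1.3]],
  ],
)

```text
t: 2.62
position: [0.4836, 0.1176, 0.2638]
tool_rot: [3.141, -0.0, 0.775]
force: [-0.3, -0.8, 0.3]
grip_width: 0.0529
grip_force: 0.0
```

drive_tool(
  deltas=[
    [[17.5, 39.5, 0, 0, 0, 1.3], [17.5, 39.5, 0, 0, 0, 1.3], [17.5, 39.5, 0, 0, 0, 1.3], [17.5, 39.5, 0, 0, 0, 1.3], [17.5, 39.5, 0, 0, 0, 1.3]],
  ],
)

```text
t: 3.25
position: [0.5711, 0.315, 0.2637]
tool_rot: [3.141, -0.0, 0.888]
force: [-0.4, -0.7, -0.1]
grip_width: 0.0532
grip_force: 0.0
```

```bash
python3 - <<'E'
from h import *
c="wrist"; i=camera_info(c); im,d=camera(c); cv2.imwrite("pics/w1.png",im)
i=camera_info(c)
for n,z in [("blue_center",.016),("blue_foot",.023)]:
    for q in models.place_of(c,n)[:1]: print(n,q["p"],q["point"],onplane(i,*q["point"],z).round(4))
b,g,rr=[im[...,k].astype(int) for k in range(3)]
q=models.masks_of(c,"blue_center")[0]; m=q["mask"]; print(q["p"],m.sum())
def st(mm,z):
    v,u=np.nonzero(mm); P=np.array([onplane(i,a,e,z) for a,e in zip(u,v)])[:,:2]; return P
W=[]
for n,mm,z in [("blue",m&(b-rr>50),.013),("rod",m&(im.max(2)>=60),.017),("dark",m&(im.max(2)<60),.022)]:
    if mm.sum()<20: continue
    P=st(mm,z); w=np.linalg.svd(P-P.mean(0),full_matrices=False)[2][0]; w*=np.sign(w[0]); s=(P-P.mean(0))@w
    print(n,P.mean(0).round(4),np.degrees(np.arctan2(w[1],w[0])).round(1),(P.mean(0)+w*s.max()).round(4),(P.mean(0)+w*s.min()).round(4))
E
```

```text
blue_center 0.62 [320.3, 196.5] [0.5528 0.2915 0.016 ]
blue_foot 0.6 [315.8, 245.0] [0.5041 0.2412 0.023 ]
0.79 1757
blue [0.5738 0.3192] 49.6 [0.5896 0.3377] [0.5566 0.299 ]
rod [0.5507 0.2923] 49.5 [0.5914 0.34  ] [0.4979 0.2306]
dark [0.5097 0.2404] -40.4 [0.526  0.2265] [0.4932 0.2545]
```

View pics/w1.png

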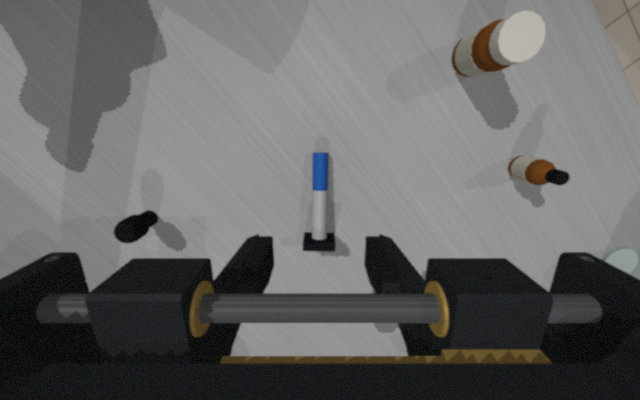

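The wrist view confirms the rod is aligned with the tool's x axis, with the blue part at about (320,170) and the foot at (318,242). I'll descend to pinch mid-blue.

drive_tool(
  deltas=[
    [[1, 1, -40, 0, 0, 0], [1, 1, -40, 0, 0, -0.5], [1, 1, -40, 0, 0, -0.5], [0, 0, -40, 0, 0, 0], [0, 0, -36, 0, 0, 0]],
  ],
)

```text
t: 4.08
position: [0.5735, 0.3153, 0.067]
tool_rot: [3.141, 0.0, 0.869]
force: [0.4, 0.5, -0.4]
grip_width: 0.0531
grip_force: 0.0
```

drive_tool(
  deltas=[
    [[0, 0, -14, 0, 0, 0], [0, 0, -12, 0, 0, 0], [0, 0, -8, 0, 0, 0], [0, 0, -4, 0, 0, 0], [0, 0, -2, 0, 0, 0]],
  ],
)

```text
t: 4.7
position: [0.5739, 0.3167, 0.028]
tool_rot: [3.141, -0.001, 0.87]
force: [-0.0, -0.9, 0.0]
grip_width: 0.0526
grip_force: 0.0
```

drive_tool(
  deltas=[
    [[0, 0, 0, 0, 0, 0], [0, 0, 0, 0, 0, 0], [0, 0, 0, 0, 0, 0], [0, 0, 0, 0, 0, 0], [0, 0, 0, 0, 0, 0]],
  ],
  jaw=-1,
  newtons=5,
)

```text
t: 5.32
position: [0.5737, 0.3166, 0.0278]
tool_rot: [3.141, -0.0, 0.87]
force: [0.4, -0.4, 0.9]
grip_width: 0.0198
grip_force: 5.0
```

```bash
python3 -c "
import numpy as np
t=np.radians(np.linspace(-5.8,87,31));s=105
x=s*np.cos(t)-22*np.sin(t);z=s*np.sin(t)+22*np.cos(t)
for k in range(1,31): print(k,[round(v,1) for v in (.643*(x[k]-x[k-1]),.766*(x[k]-x[k-1]),z[k]-z[k-1])])
print(.643*(x[-1]-x[0]),.766*(x[-1]-x[0]),z[-1]-z[0])"
```

```text
1 [np.float64(-0.5), np.float64(-0.6), np.float64(5.7)]
2 [np.float64(-0.7), np.float64(-0.8), np.float64(5.7)]
3 [np.float64(-0.9), np.float64(-1.1), np.float64(5.6)]
4 [np.float64(-1.1), np.float64(-1.3), np.float64(5.5)]
5 [np.float64(-1.3), np.float64(-1.5), np.float64(5.4)]
6 [np.float64(-1.5), np.float64(-1.7), np.float64(5.3)]
7 [np.float64(-1.6), np.float64(-2.0), np.float64(5.2)]
8 [np.float64(-1.8), np.float64(-2.2), np.float64(5.1)]
9 [np.float64(-2.0), np.float64(-2.4), np.float64(4.9)]
10 [np.float64(-2.2), np.float64(-2.6), np.float64(4.7)]
11 [np.float64(-2.3), np.float64(-2.8), np.float64(4.5)]
12 [np.float64(-2.5), np.float64(-2.9), np.float64(4.3)]
13 [np.float64(-2.6), np.float64(-3.1), np.float64(4.1)]
14 [np.float64(-2.8), np.float64(-3.3), np.float64(3.9)]
15 [np.float64(-2.9), np.float64(-3.4), np.float64(3.7)]
16 [np.float64(-3.0), np.float64(-3.6), np.float64(3.4)]
17 [np.float64(-3.1), np.float64(-3.7), np.float64(3.1)]
18 [np.float64(-3.2), np.float64(-3.8), np.float64(2.9)]
19 [np.float64(-3.3), np.float64(-4.0), np.float64(2.6)]
20 [np.float64(-3.4), np.float64(-4.1), np.float64(2.3)]
21 [np.float64(-3.5), np.float64(-4.2), np.float64(2.0)]
22 [np.float64(-3.6), np.float64(-4.2), np.float64(1.7)]
23 [np.float64(-3.6), np.float64(-4.3), np.float64(1.4)]
24 [np.float64(-3.7), np.float64(-4.4), np.float64(1.1)]
25 [np.float64(-3.7), np.float64(-4.4), np.float64(0.8)]
26 [np.float64(-3.7), np.float64(-4.4), np.float64(0.5)]
27 [np.float64(-3.7), np.float64(-4.4), np.float64(0.2)]
28 [np.float64(-3.7), np.float64(-4.4), np.float64(-0.1)]
29 [np.float64(-3.7), np.float64(-4.4), np.float64(-0.4)]
30 [np.float64(-3.7), np.float64(-4.4), np.float64(-0.7)]
-79.19206474942143 -94.34078009029054 94.73102779655105
```

drive_tool(
  deltas=[
    [[-0.5, -0.6, 5.7, 0, 0, 0], [-0.7, -0.8, 5.7, 0, 0, 0], [-0.9, -1.1, 5.6, 0, 0, 0], [-1.1, -1.3, 5.5, 0, 0, 0], [-1.3, -1.5, 5.4, 0, 0, 0]],
  ],
)

```text
t: 5.95
position: [0.5691, 0.3113, 0.0561]
tool_rot: [3.141, -0.0, 0.87]
force: [-0.5, -1.1, -1.6]
grip_width: 0.0198
grip_force: 5.0
```

drive_tool(
  deltas=[
    [[-1.5, -1.7, 5.3, 0, 0, 0], [-1.6, -2.0, 5.2, 0, 0, 0], [-1.8, -2.2, 5.1, 0, 0, 0], [-2.0, -2.4, 4.9, 0, 0, 0], [-2.2, -2.6, 4.7, 0, 0, 0]],
  ],
)

```text
t: 6.58
position: [0.5601, 0.3004, 0.0813]
tool_rot: [3.141, -0.001, 0.87]
force: [0.8, 1.7, -0.1]
grip_width: 0.0191
grip_force: 5.0
```

```bash
python3 - <<'E'
from h import *
im,d=camera("side"); i=camera_info("side"); cv2.imwrite("pics/s2.png",cv2.resize(im[200:350,180:380],None,fx=4,fy=4))
for n in ["blue_foot","blue_center"]:
    for q in models.place_of("side",n)[:1]: print(n,q,onplane(i,*q["point"],.02))
print(telemetry.get_obs()["force"],telemetry.get_obs()["position"])
E
```

```text
blue_center {'point': [265.8, 297.3], 'p': 0.79} [0.53672807 0.26192208 0.02      ]
[ 1.1600894   0.52765133 -0.25401671] [0.56016083 0.30037073 0.0811686 ]
```

View pics/s2.png

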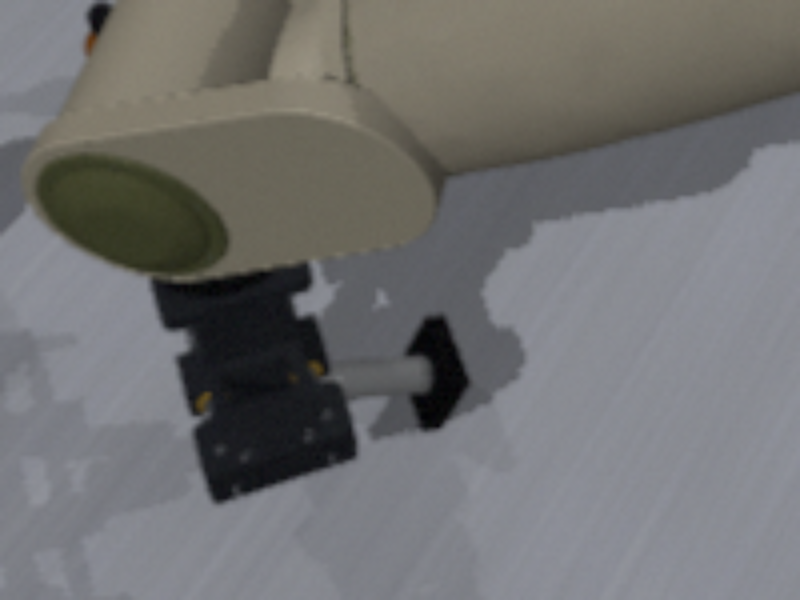

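The picture shows the gripper holding the blue end and the foot tilted at crop (435,375). The foot outline looks diamond-like, so I'll overlay the expected wireframe to check for roll or lift.

```bash
cat > ov.py <<'E'
from h import *
def proj(i,P):
    T=np.linalg.inv(np.array(i["T"])); p=(T@np.c_[P,np.ones(len(P))].T).T
    return np.c_[i["cx"]+i["fx"]*p[:,0]/-p[:,2], i["cy"]-i["fy"]*p[:,1]/-p[:,2]]
def draw(im,i,foot,a,th,roll,col,off,f):
    z=np.array([np.cos(a)*np.cos(th),np.sin(a)*np.cos(th),np.sin(th)]); x=np.array([-np.sin(a),np.cos(a),0]); y=np.cross(z,x)
    x,y=np.cos(roll)*x+np.sin(roll)*y,-np.sin(roll)*x+np.cos(roll)*y
    L=[]
    for h in (0,.012):
        c=[foot+z*h+.022*(sx*x+sy*y) for sx,sy in((1,1),(1,-1),(-1,-1),(-1,1))]; L.append(c+[c[0]])
    L.append([foot,foot+.13*z])
    for l in L: cv2.polylines(im,[np.int32((proj(i,np.array(l))-off)*f).reshape(-1,1,2)],False,col,1)
E
python3 - <<'E'
from ov import *
i=camera_info("side"); im=cv2.imread("pics/s2.png"); d=np.array([.643,.766]); a=np.radians(50)
g=np.array([.5602,.3004]); piv=np.array([.5737,.3166])-d*.1067
print("r",(g-piv)@d)
im2=im.copy()
th=np.radians(27)
foot=np.r_[piv-d*.022*np.sin(th),.022*np.cos(th)]
draw(im,i,foot,a,th,0,(0,255,0),np.array([180,200]),4)
draw(im2,i,foot,a,th,np.pi/4,(0,0,255),np.array([180,200]),4)
cv2.imwrite("pics/ov.png",np.hstack([im[200:500,250:600],im2[200:500,250:600]]))
E
```

```text
r 0.0856321735
```

View pics/ov.png

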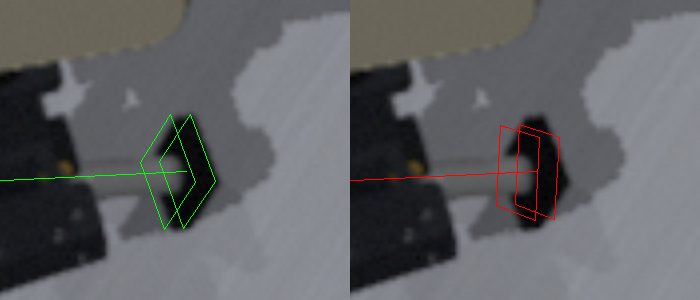

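The no-roll wireframe matches the foot's shape within a few mm, so it is pivoting properly. I'll continue the arc.

drive_tool(
  deltas=[
    [[-2.3, -2.8, 4.5, 0, 0, 0], [-2.5, -2.9, 4.3, 0, 0, 0], [-2.6, -3.1, 4.1, 0, 0, 0], [-2.8, -3.3, 3.9, 0, 0, 0], [-2.9, -3.4, 3.7, 0, 0, 0]],
  ],
)

```text
t: 7.35
position: [0.5468, 0.2847, 0.1017]
tool_rot: [3.141, -0.0, 0.87]
force: [1.0, -0.6, 0.9]
grip_width: 0.0195
grip_force: 5.0
```

drive_tool(
  deltas=[
    [[-3.0, -3.6, 3.4, 0, 0, 0], [-3.1, -3.7, 3.1, 0, 0, 0], [-3.2, -3.8, 2.9, 0, 0, 0], [-3.3, -4.0, 2.6, 0, 0, 0], [-3.4, -4.1, 2.3, 0, 0, 0]],
  ],
)

```text
t: 7.98
position: [0.5308, 0.2655, 0.1159]
tool_rot: [3.141, -0.0, 0.87]
force: [1.6, 1.6, 2.0]
grip_width: 0.0195
grip_force: 5.0
```

drive_tool(
  deltas=[
    [[-3.5, -4.2, 2.0, 0, 0, 0], [-3.6, -4.2, 1.7, 0, 0, 0], [-3.6, -4.3, 1.4, 0, 0, 0], [-3.7, -4.4, 1.1, 0, 0, 0], [-3.7, -4.4, 0.8, 0, 0, 0]],
  ],
)

```text
t: 8.6
position: [0.5127, 0.2439, 0.1228]
tool_rot: [3.141, -0.0, 0.87]
force: [1.0, 0.9, 4.2]
grip_width: 0.0194
grip_force: 5.0
```

```bash
python3 - <<'E'
from ov import *
im,_=camera("side"); i=camera_info("side"); o=np.array([180,170]); im=cv2.resize(im[170:340,180:380],None,fx=4,fy=4)[100:]; im0=im.copy()
g=telemetry.get_obs()["position"]; print(g,telemetry.get_obs()["force"])
d=np.array([.643,.766]); a=np.radians(50); piv=np.array([.5737,.3166])-d*.1067; th=np.radians(72)
draw(im,i,np.r_[piv-d*.022*np.sin(th),.022*np.cos(th)],a,th,0,(0,255,0),o+np.array([0,25]),4)
cv2.imwrite("pics/s3.png",np.hstack([im0[:,150:550],im[:,150:550]]))
E
```

```text
[0.51236509 0.24354333 0.12285348] [0.95584989 0.93871533 4.93919679]
```

View pics/s3.png

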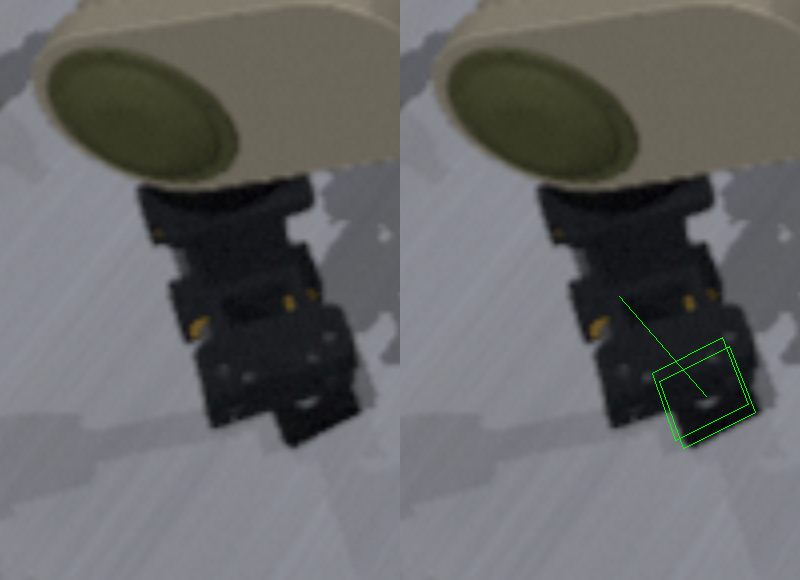

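The overlay matches at about 72°, with the foot at crop (320,420). I'll finish the arc and release gently.

drive_tool(
  deltas=[
    [[-3.7, -4.4, 0.8, 0, 0, 0], [-3.7, -4.4, 0.5, 0, 0, 0], [-3.7, -4.4, 0, 0, 0, 0], [-3.2, -3.8, 0, 0, 0, 0], [-1.5, -1.8, 0, 0, 0, 0]],
  ],
)

```text
t: 9.28
position: [0.4965, 0.2251, 0.1235]
tool_rot: [-3.141, 0.001, 0.87]
force: [1.1, -0.2, -1.1]
grip_width: 0.0195
grip_force: 5.0
```

drive_tool(
  deltas=[
    [[0, 0, 0, 0, 0, 0], [0, 0, 0, 0, 0, 0], [0, 0, 0, 0, 0, 0], [0, 0, 0, 0, 0, 0], [0, 0, 0, 0, 0, 0]],
  ],
  jaw=0,
)

```text
t: 9.9
position: [0.497, 0.2254, 0.1239]
tool_rot: [-3.142, 0.0, 0.87]
force: [-0.5, -0.4, 1.1]
grip_width: 0.0441
grip_force: 0.0
```

drive_tool(
  deltas=[
    [[0, 0, 0, 0, 0, 0], [0, 0, 4, 0, 0, 0], [0, 0, 8, 0, 0, 0], [0, 0, 10, 0, 0, 0], [0, 0, 15, 0, 0, 0]],
  ],
)

```text
t: 10.52
position: [0.497, 0.2254, 0.1619]
tool_rot: [-3.142, 0.0, 0.87]
force: [0.1, -1.0, -0.4]
grip_width: 0.0445
grip_force: 0.0
```

drive_tool(
  deltas=[
    [[0, 0, 25, 0, 0, 0], [0, 0, 30, 0, 0, 0], [0, 0, 35, 0, 0, 0], [0, 0, 40, 0, 0, 0], [0, 0, 40, 0, 0, 0]],
  ],
)

```text
t: 11.15
position: [0.4967, 0.2253, 0.3333]
tool_rot: [3.141, -0.001, 0.87]
force: [0.7, -0.5, -0.2]
grip_width: 0.0439
grip_force: 0.0
```

drive_tool(
  deltas=[
    [[0, -40, 0, 0, 0, 0], [0, -40, 0, 0, 0, 0], [0, -40, 0, 0, 0, 0], [0, -40, 0, 0, 0, 0], [0, -40, 0, 0, 0, 0]],
  ],
)

```text
t: 11.78
position: [0.4967, 0.0242, 0.332]
tool_rot: [3.141, -0.001, 0.87]
force: [-1.0, -0.4, 0.7]
grip_width: 0.0441
grip_force: 0.0
```

```bash
python3 - <<'E'
from ov import *
o=telemetry.get_obs(); print(o["t"],o["position"],o["force"])
d=np.array([.643,.766]); a=np.radians(50); piv=np.array([.5737,.3166])-d*.1067
out=[]
for c in ("side","top"):
    im,dp=camera(c); i=camera_info(c); f=np.r_[piv-d*.022,0]; print(f)
    u,v=proj(i,f[None]+[[0,0,.05]])[0].astype(int); u0,v0=max(u-50,0),max(v-50,0); u0=min(u0,540);v0=min(v0,300)
    for n,z in (("blue_foot",0),("blue_center",.065),("red_center",.016),("yellow_center",.016)):
        for q in models.place_of(c,n)[:1]: print(c,n,q,onplane(i,*q["point"],z).round(4))
    im=cv2.resize(im[v0:v0+100,u0:u0+100],None,fx=4,fy=4); out.append(im)
cv2.imwrite("pics/end.png",np.hstack(out))
E
```

```text
11.775 [0.49672984 0.02417306 0.33196462] [-0.96833552 -0.3701895   0.71878337]
[0.4909459 0.2180158 0.       ]
side blue_foot {'point': [296.3, 296.1], 'p': 0.82} [0.4874 0.2175 0.    ]
side blue_center {'point': [296.5, 280.2], 'p': 0.78} [0.4855 0.2148 0.065 ]
side red_center {'point': [340.0, 160.7], 'p': 0.85} [ 0.5992 -0.1985  0.016 ]
side yellow_center {'point': [317.5, 201.6], 'p': 0.79} [ 0.5783 -0.0354  0.016 ]
[0.4909459 0.2180158 0.       ]
top blue_foot {'point': [220.7, 220.5], 'p': 0.78} [0.49   0.2124 0.    ]
top blue_center {'point': [212.8, 219.2], 'p': 0.82} [0.4928 0.2194 0.065 ]
top red_center {'point': [395.4, 179.1], 'p': 0.88} [ 0.5979 -0.2046  0.016 ]
```

View pics/end.png

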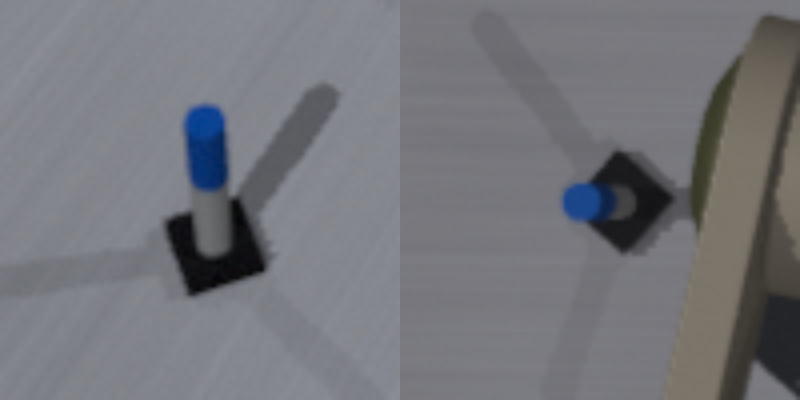

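The side view shows the blue post standing flat on its foot, foot at (215,250) and tip at (205,120). The top view agrees, and the foot is about 25–30 mm from where it lay. The other posts haven't moved and the arm is clear, so I'm handing the job in.

```bash
python3 -c "
from station import r
print(r.finish_job())"
```

```text
the job is handed in; nothing more can be done
None
```

The blue-ended post was standing upright on its foot when I handed the job in, about 25–30 mm from where it lay; the red and yellow posts were not touched and the arm was clear of everything, though no verdict came back.

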